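# Flip down the length stop and set the steel bar against it

### The job

On the small sawing board, swing the flip stop that has the round paddle fully down across the bed, then push the loose steel bar along the bed, without lifting it, until it lies flush along the fence with its end touching that lowered stop. Leave the stop with the square paddle raised, and do not disturb the other things on the bench.

Things in the scene. Friction and masses are not known exactly. Their poses are not given: they have to be found in the camera images.
- saw_board: Board fixed to the bench. Wooden block with a flat bed on top, 95 (x) x 280 (y) x 70 mm high; origin: centre of underside, on the bench top; z up. Aluminium fence along the far (+x) edge from x = 29.5 to 45.5 mm, full length, top 104 mm above the bench; its flat face at x = 29.5 looks to -x. Bed free from x = -47.5 to 29.5 mm. Front (-x) and both ends open. A flip stop sits near each end of the fence; which is which varies.
- stop_round: Fixed dark steel carriage (20 x 30 x 16 mm) of the stop with the ROUND paddle, on the fence 115 to 125 mm from the board's middle, toward +y or -y. Origin: underside centre, on the fence's top, 37.5 mm in +x from the board's origin. Axes as the board's. A bar flush with the fence has its centre at x = -23 mm here; touching the lowered flag, at 34 mm in y towards the board's middle.
- stop_square: The same carriage for the stop with the SQUARE paddle, near the other end of the fence. To stay raised.
- flag_round (a joint): Hinge of the round-paddle flag, rad; axis along the fence. 0 = flag level, fully down across the bed (hard stop); positive = raised. Starts at 1.45 to 1.7: up, about upright (over 1.57 leaning back to +x); hard stop at 1.75. Hinge friction of 0.04 N m holds it at any angle, so it must be pushed (about 1 N at the paddle) all the way down. Pushing it along y does not turn it.
- flag_square (a joint): Hinge of the square-paddle flag; same build and start range. Leave it raised.
- flag_round_hinge (a point): Hinge axis of the round-paddle flag, mid-flag: 116 mm above the bench, straight above the carriage's origin. Frame turns with the flag. The flag reaches 69 mm from here (in -x when down): a steel blade 8 mm thick (4 mm each side in y), 10 to 42 mm out, hanging to 3 mm above the bed when down (jutting over the bed when raised); then the paddle, 43 to 69 mm out.
- paddle_round (a point): Centre of the round paddle: flat steel disc, diameter 26 mm, 6 mm thick, at the flag's free end, 56 mm from the hinge axis. Faces look toward and away from the robot when raised, up and down when down (centre then 116 mm above the bench).
- paddle_square (a point): Centre of the square paddle: flat steel plate 24 x 24 x 6 mm, same place on the other flag.
- bar_center (a point): Centre of the loose grey steel bar, 30 (x) x 60 (y) x 22 mm (z), 0.2 to 0.42 kg, flat on the bed between the stops; 11 mm above the bed's top. At the start its long axis y is within 0.22 rad of the fence's line, and it lies some 20 to 37 mm off the fence. Slides with ordinary friction (about 1 to 5 N).
- wax_block: blue block of carving wax, 30x46x19 mm; a bystander, loose on the bench; origin at the centre of its underside
- burr_case: low round orange-red case, 36x36x16 mm; a bystander, loose on the bench; origin at the centre of its underside
- flux_pot: cream open pot, 34x34x42 mm; a bystander, loose on the bench; origin at the centre of its underside

How it is judged:
By the outcome, as a careful person would: the job done as asked, in the order asked, and still so for the second after the job is handed in, with the robot touching nothing.
It also fails if it takes over 64 s, if anything falls off the work surface, if the arm or the gripper's body presses on something with over 40 N, if the wrist force passes 120 N, or if a joint passes its speed limit or range.

### The arm

A 7-joint arm with a two-finger parallel gripper is mounted at the origin on a cart in front of the work surface, level with it; the furniture and walls round the work are solid. World frame = base frame: x ahead of the robot, y to its left, z up, the work surface at z = 0. Lengths are in m, angles in rad, forces in N, time in s.
With the tool pointing down it reaches from about 0.425 to 0.925 m from the base axis. Payload 6.8 kg.
Tool frame: the origin (TCP) lies midway between the tips of the shut fingers; the grasp point (between the pads) lies 19 mm behind it; y points along the fingers, x is the direction in which the jaws open and shut, and the axes are right-handed (so a half turn about y gives the same grasp; the last joint's range is limited). The gripper opens to 88 mm and grips with 3 to 60 N. Pads are 20 mm wide; open, the fingers measure 115 mm over their backs; the gripper's body (75 mm by 178 mm) begins 61 mm behind the grasp point.
Start: joints at [-1.352, 0.477, 0.022, 1.555, -0.011, 1.109, -0.083], TCP at [0.217, 0.639, 0.223] pointing down, gripper open.
Joint ranges: [-2.96, 2.96], [-0.34, 2.1], [-1.41, 1.46], [0.24, 2.44], [-1.37, 4.51], [0.17, 1.92], [-2.96, 2.96]. Speed limits (rad/s): [2.39, 2.39, 3.14, 3.14, 3.14, 3.14, 3.14].

### API

Orientations are given as a unit quaternion [w, x, y, z].
In Python, from workcell import arm gives the robot as it stands. The module is installed in compiled form; this text tells all that it offers.
- The arm moves only by the tool step_arm, never from a script. Its argument "rows" is a list of rows, each a list of 3 entries, a list of its own where there are three numbers: the finger opening in cm, from 0 to 8.78, then the shift along the tool's x, y, z in cm, then the turn, a rotation vector about the tool's x, y, z in rad. A call has 1 to 5 rows; each row is the pose to reach, as a shift and turn from the pose commanded when the call began, along the tool's axes at that moment; what a row does not reach only later rows make up. A row lasts 1/12 s, in which the tool goes at most 41.7 mm and 7.16 degrees, less where a joint would pass 70% of its speed; a pose out of reach is approached as far as the arm can. A call with a gripper value outside its range is refused whole. The fingers move at their own pace and stop on an object; "force" is the grip in N (left out, the last holds). Time passes only in rows, so rows that repeat a pose let the fingers close. It gives the time, the measured TCP pose, the force and the opening at its end, in the units of the state.
- arm.sense(): the state, without advancing time (a new reading comes with each control period).
- arm.get_image(name): name is "scene" or "top" or "wrist"; returns a dict with "img" (420x560x3 uint8, red, green, blue), "fov_y" (degrees; the focal length in pixels is half the picture's height over the tangent of half this angle, whatever the lens; pixels are square), "cx", "cy" (the principal point, pixels), "rvec" (rotation vector, rad) and "tvec" (3), from world to camera coordinates, as OpenCV has them; the wrist camera has in their place "tool_from_camera" (4x4, takes a point from camera to tool coordinates, whose origin is the TCP and whose axes are the tool frame's). Camera axes: x right, y down, z forward; pixel columns grow to the right and rows downward; lengths in m; the calibration is good to about 2 mm. A picture is of the moment at which its call begins: read the wrist's pose just before it. There is no depth.
- arm.finish_job(): hands the job in, once; it reports no verdict.
The state is a dict: "t": time; "q": joint angles; "dq": joint speeds; "joint_torque": joint torques, N m; "tcp_pos": TCP position; "tool_rot": TCP orientation; "ft_force": force on the tool from outside, world axes, zero at the start; "moment": the same for the moment, N m; "finger_gap": finger opening in m.
Only numpy, scipy, OpenCV 4.12 (cv2) and the standard library are available. Lean on these libraries where they do the work, as an engineer would, in place of code of your own. Each camera call takes 0.05 s, during which the arm holds its last target.

## Working session

There is one attempt and no reset: what is moved stays moved. The work goes in short steps, Python scripts to look and compute and a tool call to move; the robot and the scene stay as the last step left them, time stands still between calls to the robot, and variables do not carry over. Pictures are saved under pics/ and viewed, and the job is handed in when it is done.

Besides the shell and the picture viewer there is one more tool, called after "Call:" by a JSON object that holds its "name" and its "arguments", one argument or row to a line. step_arm: Moves the arm, as the interface text tells. Its arguments: {"type":"object","properties":{"rows":{"type":"array"},"force":{"type":"number"}},"required":["rows"]}

```bash
mkdir -p pics; cat > h.py <<'E'
import numpy as np, cv2
from workcell import arm
from scipy.spatial.transform import Rotation as R
def cam(n):
    s=arm.sense(); d=arm.get_image(n); im=d["img"]; f=im.shape[0]/2/np.tan(np.radians(d["fov_y"])/2)
    if "rvec" in d:
        Rm=cv2.Rodrigues(np.array(d["rvec"],float))[0]; t=np.array(d["tvec"],float).ravel()
    else:
        T=np.array(d["tool_from_camera"]); q=s["tool_rot"]; W=np.eye(4); W[:3,:3]=R.from_quat([q[1],q[2],q[3],q[0]]).as_matrix(); W[:3,3]=s["tcp_pos"]
        M=np.linalg.inv(W@T); Rm=M[:3,:3]; t=M[:3,3]
    return dict(im=im,f=f,cx=d["cx"],cy=d["cy"],R=Rm,t=t)
def ray(c,u,v):
    d=c["R"].T@np.array([(u-c["cx"])/c["f"],(v-c["cy"])/c["f"],1]); return -c["R"].T@c["t"],d
def onz(c,u,v,z):
    o,d=ray(c,u,v); return o+d*(z-o[2])/d[2]
def proj(c,p):
    q=c["R"]@np.array(p)+c["t"]; return c["f"]*q[0]/q[2]+c["cx"],c["f"]*q[1]/q[2]+c["cy"]
def tri(c1,p1,c2,p2):
    A=[];b=[]
    o1,d1=ray(c1,*p1);o2,d2=ray(c2,*p2)
    s=np.linalg.lstsq(np.c_[d1,-d2],o2-o1,rcond=None)[0]
    a=o1+d1*s[0];e=o2+d2*s[1]; return (a+e)/2,np.linalg.norm(a-e)
def save(c,n): cv2.imwrite("pics/"+n,c["im"][:,:,::-1])
E
python3 - <<'E'
from h import *
import pickle
cs={}
for n in("scene","top","wrist"):
    c=cam(n); save(c,n+"0.png"); cs[n]=c; print(n,c["im"].shape,c["f"],-c["R"].T@c["t"])
pickle.dump(cs,open("c0.pkl","wb"))
s=arm.sense(); print(s["t"],s["tcp_pos"],s["tool_rot"],s["ft_force"],s["finger_gap"])
E
```

```text
scene (420, 560, 3) 544.4811667063091 [ 0.20199089 -0.43527984  0.67115891]
top (420, 560, 3) 497.421263722901 [0.49042332 0.24843161 0.93576317]
wrist (420, 560, 3) 308.17148002789804 [0.13605655 0.66613296 0.38305348]
0.15 [0.21657872 0.63883602 0.22191979] [-0.57436193  0.57500592  0.41162476 -0.41236104] [ 0.09437433 -0.00687168 -0.58968354] 0.0877905085919545
```

```bash
ls pics
```

```text
scene0.png
top0.png
wrist0.png
```

View pics/scene0.png

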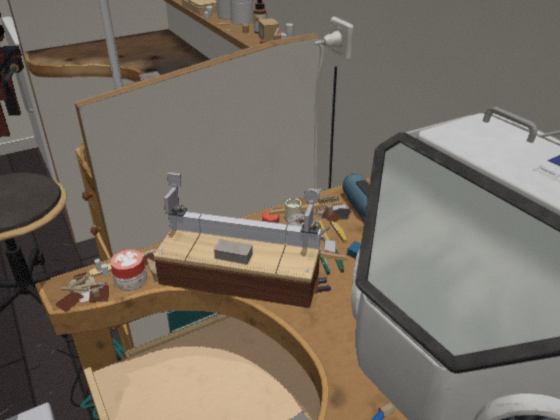

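View pics/top0.png

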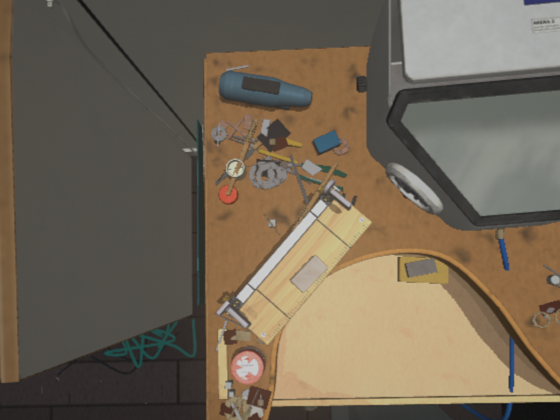

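View pics/wrist0.png

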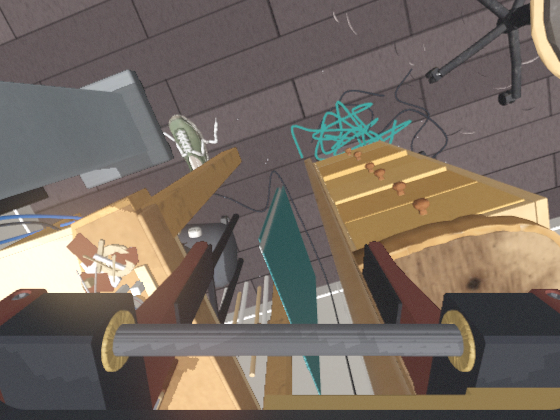

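```bash
python3 - <<'E'
from h import *
import pickle
cs=pickle.load(open("c0.pkl","rb"))
c=cs["scene"]; im=c["im"][160:310,140:360,::-1]; cv2.imwrite("pics/sz.png",cv2.resize(im,None,fx=3.6,fy=3.6,interpolation=cv2.INTER_CUBIC))
c=cs["top"]; im=c["im"][170:350,210:380,::-1]; cv2.imwrite("pics/tz.png",cv2.resize(im,None,fx=3.3,fy=3.3,interpolation=cv2.INTER_CUBIC))
for uv in [(0,0),(560,0),(0,420),(560,420),(280,210)]: print(uv,onz(c,*uv,0))
for n in ("scene","top"): print(n,proj(cs[n],(0,0,0)),proj(cs[n],(.217,.639,.22)))
E
```

```text
(0, 0) [1.05857719 0.85183514 0.        ]
(560, 0) [ 1.00426405 -0.26671836  0.        ]
(0, 420) [0.2333327  0.81747018 0.        ]
(560, 420) [ 0.21862023 -0.19707103  0.        ]
(280, 210) [0.60852371 0.28982555 0.        ]
scene (np.float64(-64.42111586231835), np.float64(562.0859279961805)) (np.float64(9.237287955152283), np.float64(125.27034422535986))
top (np.float64(455.5882120932829), np.float64(552.947320034023)) (np.float64(29.139940212326223), np.float64(476.9025245529928))
```

View pics/sz.png

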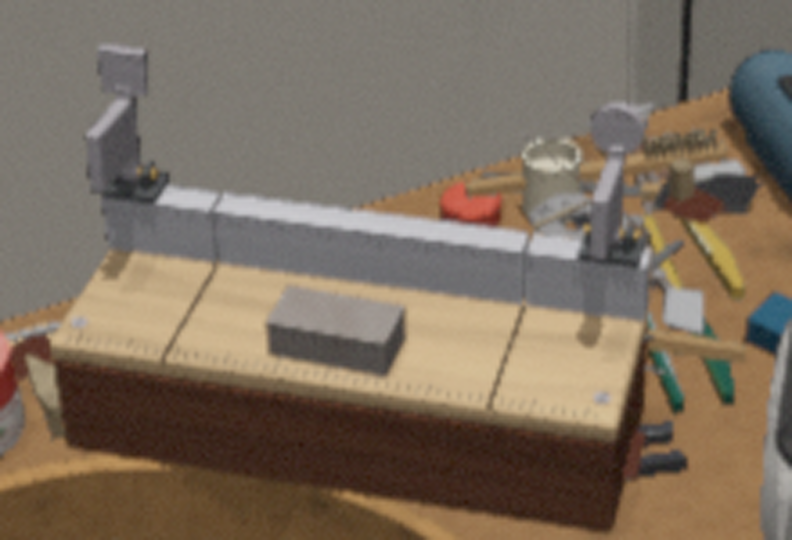

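View pics/tz.png

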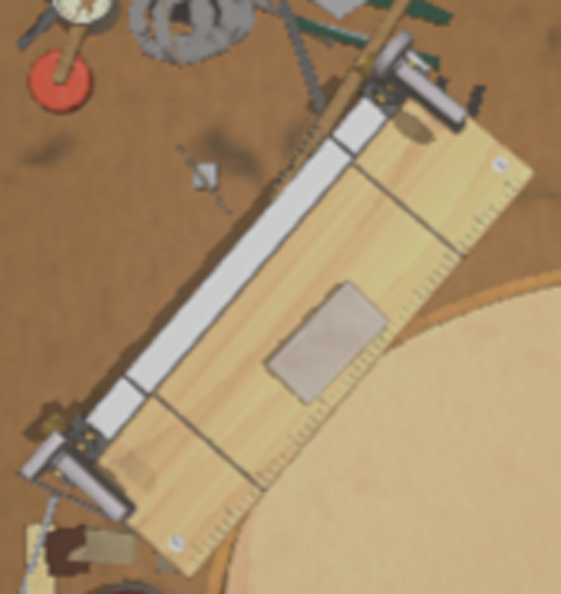

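```bash
python3 - <<'E'
from h import *
import pickle
cs=pickle.load(open("c0.pkl","rb"))
c=cs["top"];s=cs["scene"]
T=lambda u,v:((u+.5)/3.3+210-.5,(v+.5)/3.3+170-.5)
S=lambda u,v:((u+.5)/3.6+140-.5,(v+.5)/3.6+160-.5)
a=onz(c,*T(533,172),.07);b=onz(c,*T(190,577),.07)
print("front corners top",a,b,np.linalg.norm(a-b))
a2=onz(s,*S(612,436),.07);b2=onz(s,*S(56,352),.07)
print("scene",a2,b2,np.linalg.norm(a2-b2))
y=(b-a)/np.linalg.norm(b-a); x=np.array([y[1],-y[0],0])
print("x",x,"yaw",np.degrees(np.arctan2(x[1],x[0])))
# line of gap, fence top front edge
for p in [(357,150),(148,393),(104,440),(387,113)]: 
    q=onz(c,*T(*p),.104); print("fence edge",q, (q-(a+b)/2)@x-.0475,(q-(a+b)/2)@y)
hsv=cv2.cvtColor(c["im"],cv2.COLOR_RGB2HSV)
P=[(268,366),(346,283),(387,324),(308,403)]
Q=np.array([onz(c,*T(*p),.092) for p in P]); print(Q,[np.linalg.norm(Q[i]-Q[i-1]) for i in range(4)],Q.mean(0))
P=[(268,325),(288,285),(404,307),(388,345)]
Q2=np.array([onz(s,*S(*p),.092) for p in P]); print(Q2,[np.linalg.norm(Q2[i]-Q2[i-1]) for i in range(4)],Q2.mean(0))
o=(a+b)/2+x*.0475; o[2]=0
print("board",o, "bar in board",(Q.mean(0)-o)@x,(Q.mean(0)-o)@y,(Q2.mean(0)-o)@x,(Q2.mean(0)-o)@y)
print("paddle",tri(c,T(393,57),s,S(620,128)))
p=tri(c,T(393,57),s,S(620,128))[0]; print((p-o)@x,(p-o)@y)
E
```

```text
front corners top [0.57420569 0.12865884 0.07      ] [0.36946666 0.31424263 0.07      ] 0.2763320701684102
scene [0.57102175 0.12286509 0.07      ] [0.37116871 0.30653061 0.07      ] 0.271430030342568
x [0.671597   0.74091664 0.        ] yaw 47.80955774098541
fence edge [0.5848058  0.22184619 0.104     ] 0.028663055337936297 -0.08343548705301054
fence edge [0.46503478 0.33084576 0.104     ] 0.028984795902554858 0.07850863527732554
fence edge [0.44224079 0.3534295  0.104     ] 0.03040908183444148 0.11056425761058554
fence edge [0.60332602 0.20594465 0.104     ] 0.02931946374636532 -0.10783685548814512
[[0.47678531 0.27044113 0.092     ]
 [0.51787453 0.22937928 0.092     ]
 [0.49648133 0.20920569 0.092     ]
 [0.45765242 0.25063599 0.092     ]] [np.float64(0.02753744646148759), np.float64(0.0580895789770216), np.float64(0.02940480999685425), np.float64(0.05678163308141545)] [0.4871984  0.23991552 0.092     ]
[[0.45832053 0.24866028 0.092     ]
 [0.47925864 0.27215976 0.092     ]
 [0.52011203 0.22886471 0.092     ]
 [0.50068413 0.20723981 0.092     ]] [np.float64(0.05924804182094177), np.float64(0.03147426878480665), np.float64(0.05952698029208092), np.float64(0.02907024867797063)] [0.48959383 0.23923114 0.092     ]
board [0.50373704 0.25664428 0.        ] bar in board -0.023501910284995053 0.0010187716716128072 -0.02240021491837357 -0.0012156749172047455
paddle (array([0.62184688, 0.20496722, 0.17366092]), np.float64(0.0034592117410984793))
0.04103382990527671 -0.12221570614962796
```

```bash
cat >> h.py <<'E'
O=np.array([0.5045,0.256,0]); 
yaw=np.radians(47.6)
X=np.array([np.cos(yaw),np.sin(yaw),0]);Y=np.array([-X[1],X[0],0]);B=np.c_[X,Y,[0,0,1]]
def pose():
    s=arm.sense();q=s["tool_rot"]; M=R.from_quat([q[1],q[2],q[3],q[0]]).as_matrix(); return s,np.array(s["tcp_pos"]),M
def rep():
    s,p,M=pose(); print("t",round(s["t"],2),"tcp",p.round(4),"board",(B.T@(p-O)).round(4),"F",np.round(s["ft_force"],1),"gap",round(s["finger_gap"],4))
    print("axes in board (cols tool x,y,z)\n",(B.T@M).round(3)); return s,p,M
def go(bp,xb=None):
    """shift in cm along tool axes to reach board point bp; turn to make tool x along board dir xb with tool y down"""
    s,p,M=rep(); w=O+B@np.array(bp); print("shift cm",(M.T@(w-p)*100).round(2))
    if xb is not None:
        x=B@np.array(xb,float);y=np.array([0,0,-1.]);z=np.cross(x,y); rv=R.from_matrix(M.T@np.c_[x,y,z]).as_rotvec(); print("turn",rv.round(3),"deg",np.degrees(np.linalg.norm(rv)))
E
python3 - <<'E'
from h import *
import pickle
go([.09,-.12,.28],[1,0,0]); go([.09,-.12,.28],[-1,0,0])
print(arm.sense()["q"])
c=pickle.load(open("c0.pkl","rb"))["top"]
for uv in [(387,100),(440,220),(372,150),(412,188),(480,225)]:
    print(uv,[onz(c,*uv,z)[:2].round(3) for z in (0,.15,.3,.4)])
E
```

```text
t 0.15 tcp [0.2166 0.6388 0.2219] board [0.0886 0.4708 0.2219] F [ 0.1 -0.  -0.6] gap 0.0878
axes in board (cols tool x,y,z)
 [[ 0.916 -0.001 -0.402]
 [ 0.402 -0.001  0.916]
 [-0.001 -1.    -0.   ]]
shift cm [-23.6   -5.77 -54.16]
turn [ 0.     0.413 -0.001] deg 23.67387088983587
t 0.15 tcp [0.2166 0.6388 0.2219] board [0.0886 0.4708 0.2219] F [ 0.1 -0.  -0.6] gap 0.0878
axes in board (cols tool x,y,z)
 [[ 0.916 -0.001 -0.402]
 [ 0.402 -0.001  0.916]
 [-0.001 -1.    -0.   ]]
shift cm [-23.6   -5.77 -54.16]
turn [-2.000e-03 -2.728e+00 -1.000e-03] deg 156.326265643923
[-1.35209551  0.47761678  0.02239447  1.55618128 -0.01148288  1.10930662
 -0.08311747]
(387, 100) [array([0.816, 0.078]), array([0.764, 0.105]), array([0.712, 0.132]), array([0.677, 0.151])]
(440, 220) [array([ 0.581, -0.009]), array([0.566, 0.032]), array([0.552, 0.074]), array([0.542, 0.101])]
(372, 150) [array([0.719, 0.111]), array([0.682, 0.133]), array([0.645, 0.155]), array([0.621, 0.17 ])]
(412, 188) [array([0.643, 0.039]), array([0.618, 0.073]), array([0.594, 0.106]), array([0.578, 0.129])]
(480, 225) [array([ 0.569, -0.082]), array([ 0.556, -0.029]), array([0.544, 0.024]), array([0.535, 0.059])]
```

```bash
python3 - <<'E'
from h import *
import pickle
cs=pickle.load(open("c0.pkl","rb"));c=cs["top"];s=cs["scene"]
for a,b in [((388,125),(360,310)),((393,93),(378,148)),((388,125),(378,148)),((478,222),(445,400))]:
    print(a,b,tri(c,a,s,b))
for n,(x0,x1,y0,y1) in dict(scene=(330,560,80,420),top=(350,560,0,260)).items():
    cv2.imwrite(f"pics/cab_{n}.png",cv2.resize(cs[n]["im"][y0:y1,x0:x1,::-1],None,fx=1.7,fy=1.7))
E
```

```text
(388, 125) (360, 310) (array([ 0.72220366,  0.09515902, -0.02331043]), np.float64(0.10478123729761553))
(393, 93) (378, 148) (array([0.71146396, 0.1293181 , 0.28070563]), np.float64(0.034582613626438385))
(388, 125) (378, 148) (array([0.68623276, 0.12784903, 0.28043018]), np.float64(0.005387433880484481))
(478, 222) (445, 400) (array([ 0.60822172, -0.10575244, -0.00084941]), np.float64(0.08245264559698527))
```

View pics/cab_scene.png

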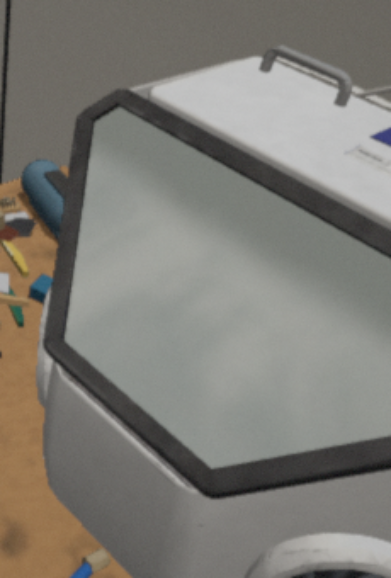

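View pics/cab_top.png

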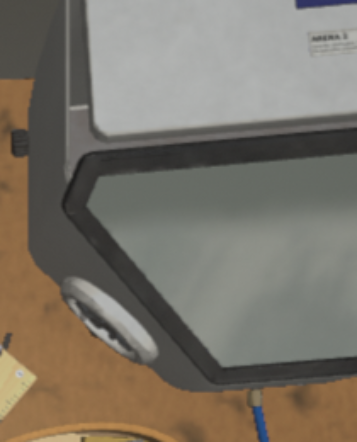

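```bash
python3 - <<'E'
from h import *
import pickle
cs=pickle.load(open("c0.pkl","rb"));c=cs["top"];s=cs["scene"]
for a,b in [((388,120),(377,149)),((400,93),(400,134)),((478,221),(450,369))]:
    p,e=tri(c,a,s,b);print(p,e,B.T@(p-O))
for z in (.05,.1,.15,.2,.25): p=onz(s,357,283,z); print("lower corner",p.round(3),np.round(proj(c,p)))
# body bulge and porthole
for uv in [(366,150),(386,165),(425,208)]:
  for z in (.1,.15,.2): p=onz(c,*uv,z);print(uv,p.round(3),(B.T@(p-O)).round(3))
# sandbag check of burr, pot
E
```

```text
[0.69030918 0.12916147 0.27827926] 0.0022547401719208264 [ 0.03162699 -0.2227393   0.27827926]
[0.71940277 0.11576593 0.30176313] 0.0010999940200461125 [ 0.04135285 -0.25325627  0.30176313]
[ 0.60980481 -0.09264039  0.05076016] 0.09480375367712104 [-0.18644808 -0.31285195  0.05076016]
lower corner [0.649 0.097 0.05 ] [385. 181.]
lower corner [0.613 0.054 0.1  ] [417. 196.]
lower corner [0.577 0.011 0.15 ] [453. 213.]
lower corner [ 0.541 -0.031  0.2  ] [494. 232.]
lower corner [ 0.505 -0.074  0.25 ] [543. 255.]
(366, 150) [0.695 0.136 0.1  ] [ 0.04  -0.221  0.1  ]
(366, 150) [0.682 0.143 0.15 ] [ 0.036 -0.208  0.15 ]
(366, 150) [0.67  0.149 0.2  ] [ 0.033 -0.194  0.2  ]
(386, 165) [0.667 0.103 0.1  ] [-0.003 -0.223  0.1  ]
(386, 165) [0.657 0.112 0.15 ] [-0.004 -0.21   0.15 ]
(386, 165) [0.646 0.121 0.2  ] [-0.004 -0.196  0.2  ]
(425, 208) [0.592 0.042 0.1  ] [-0.099 -0.209  0.1  ]
(425, 208) [0.586 0.054 0.15 ] [-0.094 -0.196  0.15 ]
(425, 208) [0.58  0.067 0.2  ] [-0.089 -0.183  0.2  ]
```

Call:
{"name": "step_arm", "arguments": {
  "rows": [
    [0,[-1.6,-1.0,-3.6],[0,0.1,0]],
    [0,[-3.2,-2.0,-7.2],[0,0.2,0]],
    [0,[-4.8,-3.0,-10.8],[0,0.3,0]],
    [0,[-6.4,-4.0,-14.4],[0,0.413,0]],
    [0,[-8.0,-5.0,-18.0],[0,0.413,0]]
  ],
  "force": 20
}}

```text
t: 0.57
tcp_pos: [0.3624, 0.5042, 0.2729]
tool_rot: [-0.648, 0.648, 0.283, -0.284]
ft_force: [0.4, 1.0, 0.5]
finger_gap: 0.0576
```

```bash
python3 - <<'E'
from h import *
go([.09,-.115,.29],[1,0,0])
E
```

```text
t 0.57 tcp [0.3624 0.5042 0.2729] board [0.0875 0.2723 0.2729] F [0.4 1.  0.5] gap 0.0576
axes in board (cols tool x,y,z)
 [[ 1.    -0.     0.005]
 [-0.005 -0.     1.   ]
 [-0.    -1.    -0.   ]]
shift cm [  0.46  -1.71 -38.72]
turn [ 0.    -0.005 -0.   ] deg 0.3142922623244048
```

Call:
{"name": "step_arm", "arguments": {
  "rows": [
    [0,[0,-0.5,-4],[0,0,0]],
    [0,[0,-1,-8],[0,0,0]],
    [0,[0,-1.5,-12],[0,0,0]],
    [0,[0,-1.7,-16],[0,0,0]],
    [0,[0.2,-1.7,-20],[0,0,0]]
  ]
}}

```text
t: 0.98
tcp_pos: [0.5117, 0.3708, 0.2903]
tool_rot: [0.647, -0.647, -0.286, 0.285]
ft_force: [-0.3, 0.2, -0.5]
finger_gap: 0.0248
```

Call:
{"name": "step_arm", "arguments": {
  "rows": [
    [0,[0,0,-4],[0,0,0]],
    [0,[0,0,-8],[0,0,0]],
    [0,[0,0,-12],[0,0,0]],
    [0,[0,0,-15],[0,0,0]],
    [0,[0,0,-17],[0,0,0]]
  ]
}}

```text
t: 1.4
tcp_pos: [0.6385, 0.2535, 0.2893]
tool_rot: [-0.647, 0.648, 0.284, -0.284]
ft_force: [-0.1, -0.1, -0.2]
finger_gap: 0.0003
```

```bash
python3 - <<'E'
from h import *
go([.075,-.115,.162],[1,0,0])
for n in("scene","top","wrist"): save(cam(n),n+"1.png")
E
```

```text
t 1.4 tcp [0.6385 0.2535 0.2893] board [ 0.0885 -0.1006  0.2893] F [-0.1 -0.1 -0.2] gap 0.0003
axes in board (cols tool x,y,z)
 [[ 1.    -0.001  0.004]
 [-0.004 -0.002  1.   ]
 [-0.001 -1.    -0.002]]
shift cm [-1.33 12.73 -1.42]
turn [ 0.002 -0.004 -0.001] deg 0.2642247776592181
```

View pics/scene1.png

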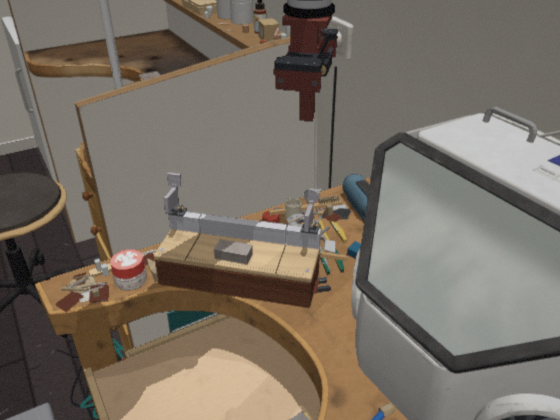

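View pics/wrist1.png

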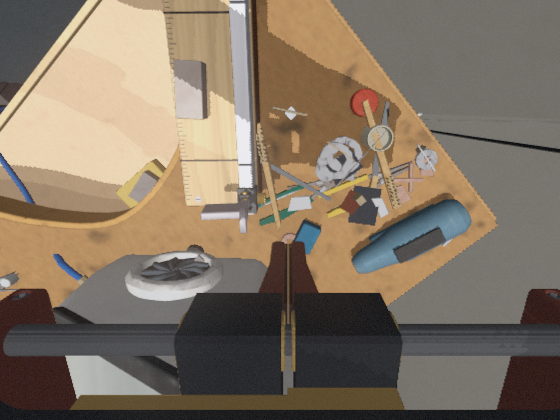

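View pics/top1.png

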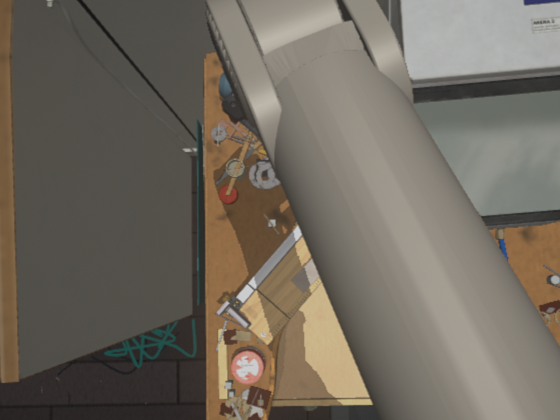

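```bash
python3 - <<'E'
from h import *
c=cam("wrist"); im=c["im"].copy()
P=lambda b: tuple(int(round(v)) for v in proj(c,O+B@np.array(b,float)))
pts=dict(pad=(.041,-.1215,.172),hinge=(.0375,-.12,.116),f1=(.0295,0,.104),f2=(.0295,-.1,.104),c=(-.0475,-.14,.07),tip=(.0885,-.1006,.2893))
for k,b in pts.items(): print(k,P(b)); cv2.circle(im,P(b),2,(0,255,0),-1)
cv2.imwrite("pics/w2.png",cv2.resize(im[60:320,130:330,::-1],None,fx=2.3,fy=2.3)); print((B.T@(-c["R"].T@c["t"]-O)))
E
```

```text
pad (239, 226)
hinge (243, 207)
f1 (232, 96)
f2 (237, 188)
c (184, 211)
tip (288, 266)
[ 0.08885211 -0.01321056  0.45030905]
```

View pics/w2.png

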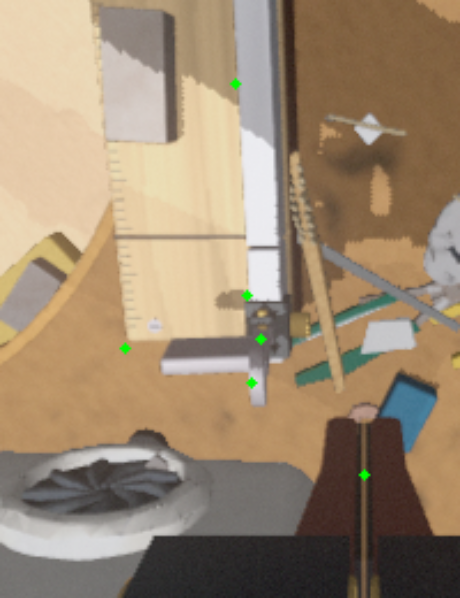

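Call:
{"name": "step_arm", "arguments": {
  "rows": [
    [0,[0,3.5,-0.6],[0,0,0]],
    [0,[0,7,-1.2],[0,0,0]],
    [0,[0,10,-1.2],[0,0,0]],
    [0,[0,12.7,-1.2],[0,0,0]],
    [0,[-1,12.7,-1.2],[0,0,0]]
  ]
}}

```text
t: 2.02
tcp_pos: [0.6334, 0.245, 0.1563]
tool_rot: [0.647, -0.646, -0.284, 0.29]
ft_force: [-1.5, -0.1, -0.8]
finger_gap: 0.0005
```

```bash
python3 - <<'E'
from h import *
rep()
c=cam("wrist"); save(c,"w3.png"); c=cam("scene"); cv2.imwrite("pics/s3.png",cv2.resize(c["im"][140:310,140:360,::-1],None,fx=3.5,fy=3.5))
E
```

```text
t 2.02 tcp [0.6334 0.245  0.1563] board [ 0.0788 -0.1026  0.1563] F [-1.5 -0.1 -0.8] gap 0.0005
axes in board (cols tool x,y,z)
 [[ 1.    -0.008 -0.005]
 [ 0.005  0.005  1.   ]
 [-0.008 -1.     0.005]]
```

View pics/w3.png

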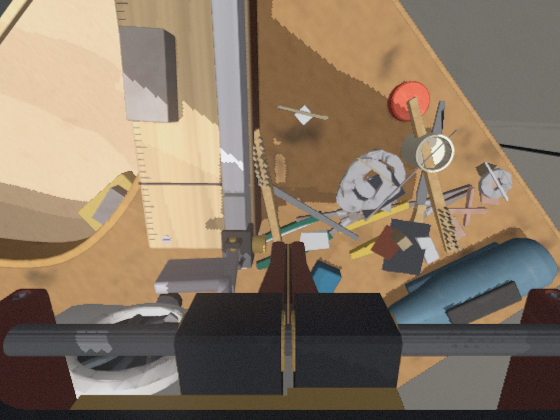

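View pics/s3.png

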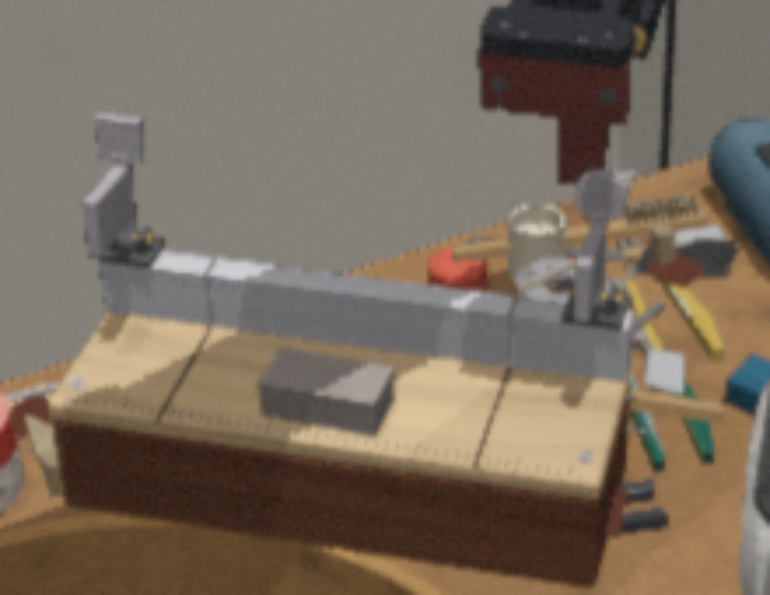

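Call:
{"name": "step_arm", "arguments": {
  "rows": [
    [0,[0,0,0],[0,0,0]],
    [0,[0,0,0],[0,0,0]]
  ]
}}

```text
t: 2.28
tcp_pos: [0.6393, 0.2434, 0.1653]
tool_rot: [0.647, -0.647, -0.287, 0.284]
ft_force: [0.1, -0.5, 0.6]
finger_gap: 0.0
```

```bash
python3 - <<'E'
from h import *
s,p,M=rep(); c=cam("scene"); u,v=proj(c,p); print((u-140)*3.5,(v-140)*3.5,s["q"])
cv2.imwrite("pics/s4.png",cv2.resize(c["im"][140:260,240:360,::-1],None,fx=5,fy=5)); print((u-240)*5,(v-140)*5)
c=cam("top");cv2.imwrite("pics/t4.png",c["im"][:,:,::-1])
E
```

```text
t 2.28 tcp [0.6393 0.2434 0.1653] board [ 0.0816 -0.108   0.1653] F [ 0.1 -0.5  0.6] gap 0.0
axes in board (cols tool x,y,z)
 [[ 1.     0.004 -0.001]
 [ 0.001 -0.001  1.   ]
 [ 0.004 -1.    -0.001]]
585.8748033547827 161.89601857024783 [-0.63969274  0.55218844  0.26800695  1.60276779 -0.16595296  1.00488786
  0.51059675]
336.96400479254663 231.28002652892548
```

View pics/s4.png

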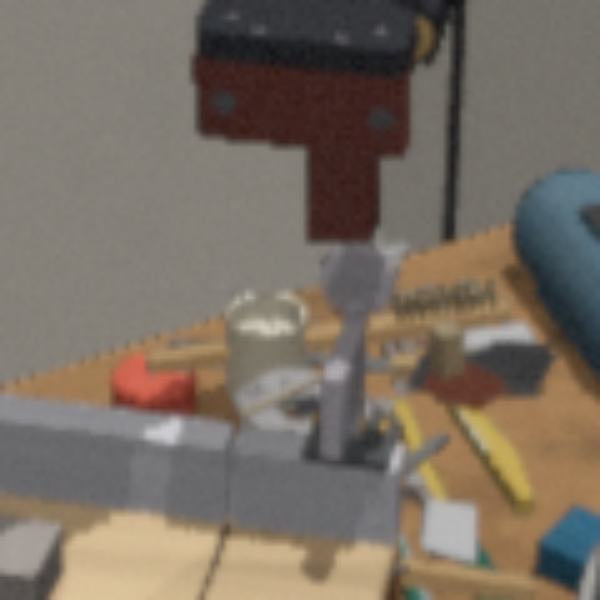

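Call:
{"name": "step_arm", "arguments": {
  "rows": [
    [0,[0,0,-0.9],[0,0,0]],
    [0,[-1,0,-0.9],[0,0,0]],
    [0,[-2,0,-0.9],[0,0,0]],
    [0,[-3,0,-0.9],[0,0,0]],
    [0,[-4,0,-0.9],[0,0,0]]
  ]
}}

```text
t: 2.8
tcp_pos: [0.6173, 0.2055, 0.1628]
tool_rot: [-0.647, 0.647, 0.285, -0.285]
ft_force: [0.7, 0.9, 0.1]
finger_gap: 0.0005
```

```bash
python3 - <<'E'
from h import *
rep()
c=cam("scene"); cv2.imwrite("pics/s5.png",cv2.resize(c["im"][140:260,240:360,::-1],None,fx=5,fy=5))
save(cam("wrist"),"w5.png")
E
```

```text
t 2.8 tcp [0.6173 0.2055 0.1628] board [ 0.0388 -0.1174  0.1628] F [0.7 0.9 0.1] gap 0.0005
axes in board (cols tool x,y,z)
 [[ 1.  0.  0.]
 [-0. -0.  1.]
 [ 0. -1. -0.]]
```

View pics/s5.png

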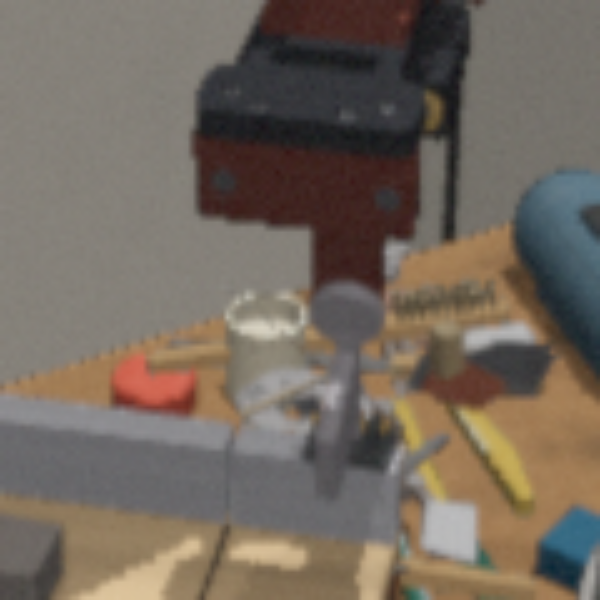

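View pics/w5.png

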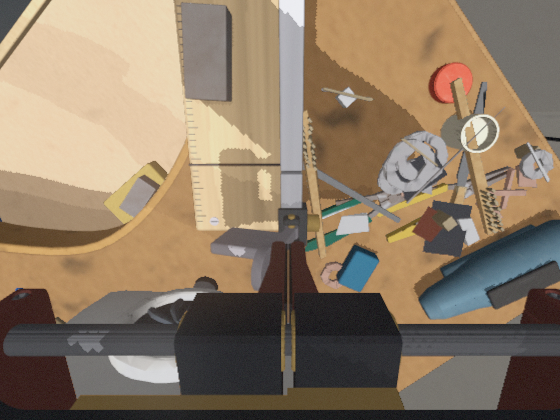

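Call:
{"name": "step_arm", "arguments": {
  "rows": [
    [0,[-1.3,-0.1,0],[0,0,0]],
    [0,[-2.9,0.6,0],[0,0,0]],
    [0,[-4.1,1.6,0],[0,0,0]],
    [0,[-4.9,2.8,0],[0,0,0]],
    [0,[-5.4,3.8,0],[0,0,0]]
  ]
}}

```text
t: 3.32
tcp_pos: [0.5809, 0.1663, 0.1243]
tool_rot: [0.647, -0.647, -0.285, 0.285]
ft_force: [0.1, 0.7, 0.6]
finger_gap: 0.0002
```

Call:
{"name": "step_arm", "arguments": {
  "rows": [
    [0,[0,0.3,0],[0,0,0]],
    [0,[0,0.5,0],[0,0,0]],
    [0,[0,0.5,0],[0,0,0]]
  ]
}}

```text
t: 3.57
tcp_pos: [0.5804, 0.1661, 0.1195]
tool_rot: [0.647, -0.647, -0.284, 0.287]
ft_force: [-4.3, -3.4, 3.8]
finger_gap: 0.0002
```

```bash
python3 - <<'E'
from h import *
rep()
c=cam("scene"); cv2.imwrite("pics/s6.png",cv2.resize(c["im"][140:260,240:360,::-1],None,fx=5,fy=5))
E
```

```text
t 3.57 tcp [0.5804 0.1661 0.1195] board [-0.0152 -0.1167  0.1195] F [-4.3 -3.4  3.8] gap 0.0002
axes in board (cols tool x,y,z)
 [[ 1.    -0.003 -0.   ]
 [ 0.     0.001  1.   ]
 [-0.003 -1.     0.001]]
```

View pics/s6.png

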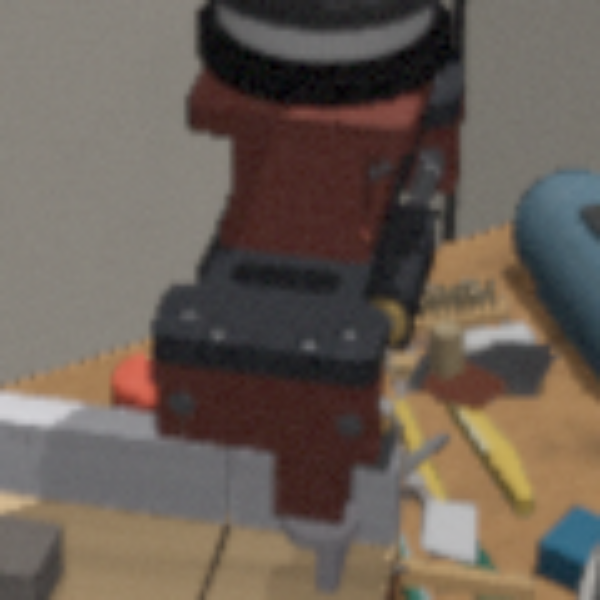

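Call:
{"name": "step_arm", "arguments": {
  "rows": [
    [0,[-0.3,0.1,0],[0,0,0]],
    [0,[-0.3,0.3,0],[0,0,0]],
    [0,[-0.3,0.3,0],[0,0,0]],
    [0,[-0.3,0.3,0],[0,0,0]]
  ]
}}

```text
t: 3.95
tcp_pos: [0.5802, 0.1656, 0.1189]
tool_rot: [0.647, -0.647, -0.286, 0.285]
ft_force: [-6.7, -0.8, 16.3]
finger_gap: 0.0004
```

```bash
python3 - <<'E'
from h import *
rep()
E
```

```text
t 3.95 tcp [0.5802 0.1656 0.1189] board [-0.0157 -0.1169  0.1189] F [-6.7 -0.8 16.3] gap 0.0004
axes in board (cols tool x,y,z)
 [[ 1.     0.002 -0.001]
 [ 0.001  0.     1.   ]
 [ 0.002 -1.     0.   ]]
```

Call:
{"name": "step_arm", "arguments": {
  "rows": [
    [0,[0,-2,0],[0,0,0]],
    [0,[0,-6,0],[0,0,0]],
    [0,[-1.5,-8.4,3.5],[0,0,0]],
    [0,[-3.5,-8.4,7],[0,0,0]],
    [0,[-5.5,-8.4,10],[0,0,0]]
  ]
}}

```text
t: 4.37
tcp_pos: [0.4689, 0.1935, 0.2027]
tool_rot: [0.647, -0.646, -0.287, 0.284]
ft_force: [-0.5, 1.4, -0.3]
finger_gap: 0.0005
```

Call:
{"name": "step_arm", "arguments": {
  "rows": [
    [0,[0,0,1.5],[0,0,0]],
    [0,[0,0,1.7],[0,0,0]],
    [0,[0,0,1.7],[0,0,0]]
  ]
}}

```text
t: 4.62
tcp_pos: [0.4562, 0.2043, 0.2014]
tool_rot: [0.647, -0.646, -0.287, 0.286]
ft_force: [-0.2, 0.1, -0.2]
finger_gap: 0.0006
```

```bash
python3 - <<'E'
from h import *
import pickle
rep()
cs={n:cam(n) for n in("scene","top","wrist")}; pickle.dump(cs,open("c7.pkl","wb"))
c=cs["scene"]; cv2.imwrite("pics/s7.png",cv2.resize(c["im"][140:310,140:360,::-1],None,fx=3.6,fy=3.5))
c=cs["top"]; cv2.imwrite("pics/t7.png",cv2.resize(c["im"][170:350,210:380,::-1],None,fx=3.3,fy=3.3))
save(cs["wrist"],"w7.png")
E
```

```text
t 4.62 tcp [0.4562 0.2043 0.2014] board [-0.0707  0.0008  0.2014] F [-0.2  0.1 -0.2] gap 0.0006
axes in board (cols tool x,y,z)
 [[ 1.     0.002 -0.003]
 [ 0.003 -0.     1.   ]
 [ 0.002 -1.    -0.   ]]
```

View pics/s7.png

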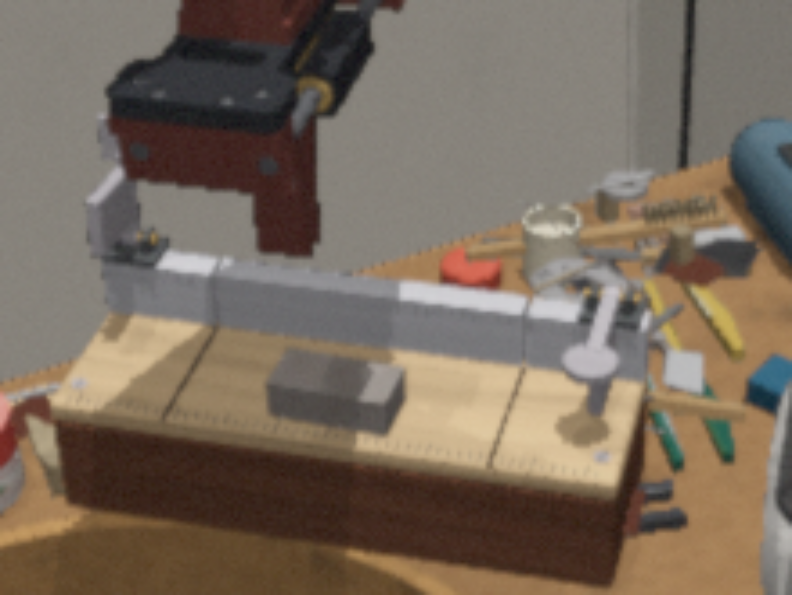

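View pics/w7.png

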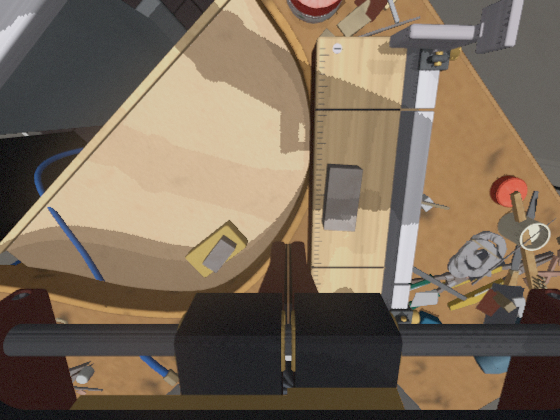

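```bash
python3 - <<'E'
from h import *
import pickle
cs=pickle.load(open("c7.pkl","rb")); c=cs["wrist"]
cv2.imwrite("pics/w7z.png",cv2.resize(c["im"][20:300,290:450,::-1],None,fx=2.1*1.0,fy=2.1))
hsv=cv2.cvtColor(c["im"],cv2.COLOR_RGB2HSV); m=((hsv[...,1]<60)).astype(np.uint8); 
m[:, :315]=0;m[:,385:]=0;m[:150]=0;m[250:]=0
cn=max(cv2.findContours(m,0,1)[0],key=cv2.contourArea); print(cv2.contourArea(cn)); 
q=cv2.approxPolyDP(cn,4,True)[:,0]; print(q.tolist())
for p in q: print(p,(B.T@(onz(c,*p,.092)-O)).round(4),(B.T@(onz(c,*p,.07)-O)).round(4))
E
```

```text
2174.0
[[328, 164], [324, 229], [353, 231], [362, 169]]
[328 164] [-0.036   0.0371  0.092 ] [-0.0331  0.0333  0.07  ]
[324 229] [-0.0374 -0.0245  0.092 ] [-0.0346 -0.0333  0.07  ]
[353 231] [-0.0099 -0.0265  0.092 ] [-0.0049 -0.0355  0.07  ]
[362 169] [-0.0057  0.0326  0.092 ] [-0.0003  0.0285  0.07  ]
```

View pics/w7z.png

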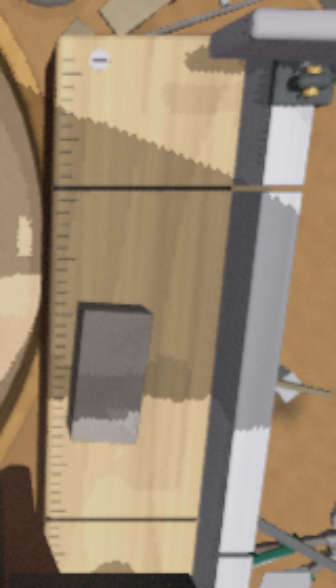

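Call:
{"name": "step_arm", "arguments": {
  "rows": [
    [0,[-0.2,3.5,0.1],[0,0,0]],
    [0,[-0.2,7,0.1],[0,0,0]],
    [0,[-0.2,9.5,0.1],[0,0,0]],
    [0,[-0.2,11.2,0.1],[0,0,0]],
    [0,[-0.2,12,0.1],[0,0,0]]
  ]
}}

```text
t: 5.18
tcp_pos: [0.4537, 0.2005, 0.0781]
tool_rot: [-0.647, 0.648, 0.284, -0.286]
ft_force: [-0.0, 0.2, -0.1]
finger_gap: 0.0005
```

Call:
{"name": "step_arm", "arguments": {
  "rows": [
    [0,[0.2,0,0],[0,0,0]],
    [0,[0.7,0,0],[0,0,0]],
    [0,[1.4,0,0],[0,0,0]],
    [0,[2.1,0,0],[0,0,0]],
    [0,[2.8,0,0],[0,0,0]]
  ]
}}

```text
t: 5.6
tcp_pos: [0.4741, 0.2239, 0.0818]
tool_rot: [0.647, -0.647, -0.286, 0.285]
ft_force: [-1.3, -1.5, 1.8]
finger_gap: 0.0003
```

```bash
python3 - <<'E'
from h import *
rep(); save(cam("wrist"),"w8.png")
E
```

```text
t 5.6 tcp [0.4741 0.2239 0.0818] board [-0.0442  0.0008  0.0818] F [-1.3 -1.5  1.8] gap 0.0003
axes in board (cols tool x,y,z)
 [[ 1.     0.002 -0.   ]
 [ 0.    -0.     1.   ]
 [ 0.002 -1.    -0.   ]]
```

View pics/w8.png

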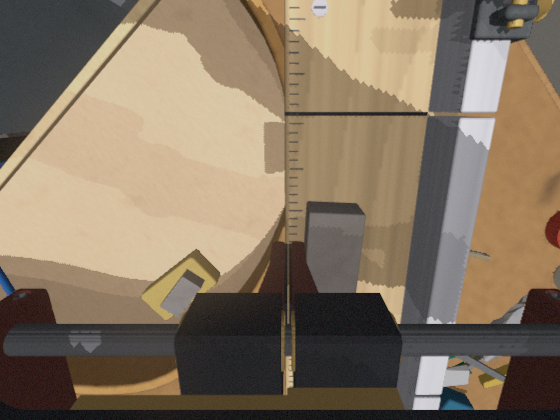

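Call:
{"name": "step_arm", "arguments": {
  "rows": [
    [0,[0.5,0,0],[0,0,0]],
    [0,[1.0,0,0],[0,0,0]],
    [0,[1.5,0,0],[0,0,0]],
    [0,[2.0,0,0],[0,0,0]],
    [0,[2.5,0,0],[0,0,0]]
  ]
}}

```text
t: 6.07
tcp_pos: [0.4895, 0.241, 0.0807]
tool_rot: [-0.647, 0.647, 0.285, -0.286]
ft_force: [-3.4, -3.4, 5.0]
finger_gap: 0.0004
```

```bash
python3 - <<'E'
from h import *
rep(); save(cam("wrist"),"w9.png")
E
```

```text
t 6.07 tcp [0.4895 0.241  0.0807] board [-0.0212  0.001   0.0807] F [-3.4 -3.4  5. ] gap 0.0004
axes in board (cols tool x,y,z)
 [[ 1.    -0.001  0.   ]
 [-0.     0.     1.   ]
 [-0.001 -1.     0.   ]]
```

View pics/w9.png

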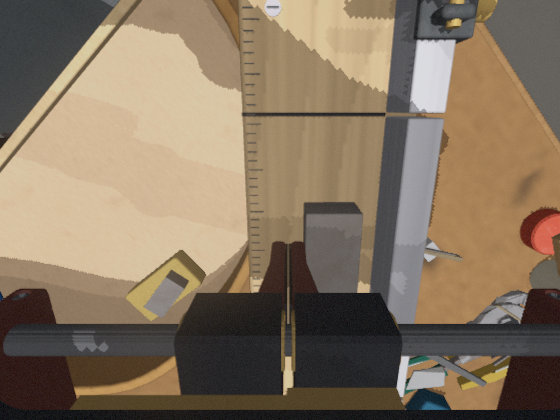

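Call:
{"name": "step_arm", "arguments": {
  "rows": [
    [0,[0.3,0,0],[0,0,0]],
    [0,[0.6,0,0],[0,0,0]],
    [0,[0.8,0,0],[0,0,0]],
    [0,[0.8,0,0],[0,0,0]]
  ]
}}

```text
t: 6.45
tcp_pos: [0.4956, 0.2479, 0.0806]
tool_rot: [0.647, -0.647, -0.286, 0.285]
ft_force: [0.1, -0.5, -0.5]
finger_gap: 0.0006
```

```bash
python3 - <<'E'
from h import *
s,p,M=rep(); print("Fboard",B.T@s["ft_force"]); save(cam("wrist"),"w10.png")
E
```

```text
t 6.45 tcp [0.4956 0.2479 0.0806] board [-0.012   0.0011  0.0806] F [ 0.1 -0.5 -0.5] gap 0.0006
axes in board (cols tool x,y,z)
 [[ 1.     0.001 -0.001]
 [ 0.001 -0.     1.   ]
 [ 0.001 -1.    -0.   ]]
Fboard [-0.3052682  -0.47599763 -0.54796639]
```

View pics/w10.png

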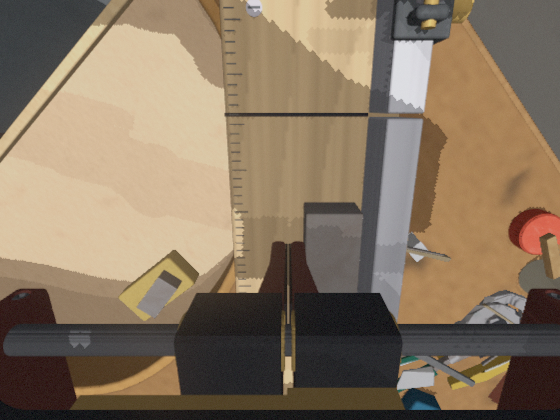

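Call:
{"name": "step_arm", "arguments": {
  "rows": [
    [0,[0.2,0,0],[0,0,0]],
    [0,[0.4,0,0],[0,0,0]],
    [0,[0.4,0,0],[0,0,0]]
  ]
}}

```text
t: 6.75
tcp_pos: [0.498, 0.2503, 0.0807]
tool_rot: [0.647, -0.647, -0.286, 0.285]
ft_force: [-1.1, -2.1, 0.1]
finger_gap: 0.0007
```

```bash
python3 - <<'E'
from h import *
s,p,M=rep(); print("Fboard",B.T@s["ft_force"]); save(cam("wrist"),"w11.png")
E
```

```text
t 6.75 tcp [0.498  0.2503 0.0807] board [-0.0086  0.001   0.0807] F [-1.1 -2.1  0.1] gap 0.0007
axes in board (cols tool x,y,z)
 [[ 1.  0. -0.]
 [ 0. -0.  1.]
 [ 0. -1. -0.]]
Fboard [-2.24870971 -0.5831862   0.10961834]
```

View pics/w11.png

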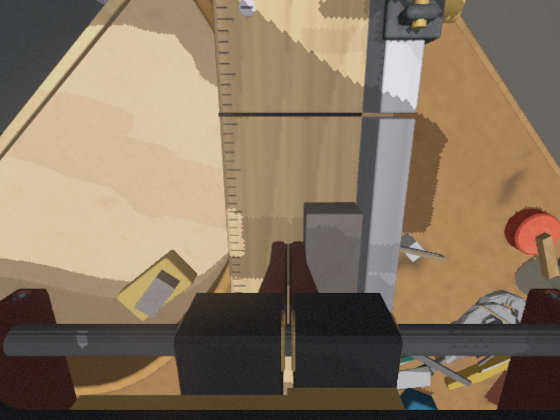

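Call:
{"name": "step_arm", "arguments": {
  "rows": [
    [0,[0.2,0,0],[0,0,0]],
    [0,[0.4,0,0],[0,0,0]],
    [0,[0.4,0,0],[0,0,0]]
  ]
}}

```text
t: 7.05
tcp_pos: [0.4982, 0.2506, 0.0803]
tool_rot: [-0.647, 0.648, 0.283, -0.287]
ft_force: [-8.0, -7.1, 9.5]
finger_gap: 0.0004
```

```bash
python3 - <<'E'
from h import *
s,p,M=rep(); print("Fboard",B.T@s["ft_force"]); c=cam("wrist"); cv2.imwrite("pics/w12.png",cv2.resize(c["im"][90:300,200:450,::-1],None,fx=2.8,fy=2.8))
E
```

```text
t 7.05 tcp [0.4982 0.2506 0.0803] board [-0.0082  0.001   0.0803] F [-8.  -7.1  9.5] gap 0.0004
axes in board (cols tool x,y,z)
 [[ 1.    -0.006  0.001]
 [-0.001  0.001  1.   ]
 [-0.006 -1.     0.001]]
Fboard [-10.6537901    1.15732181   9.49469178]
```

View pics/w12.png

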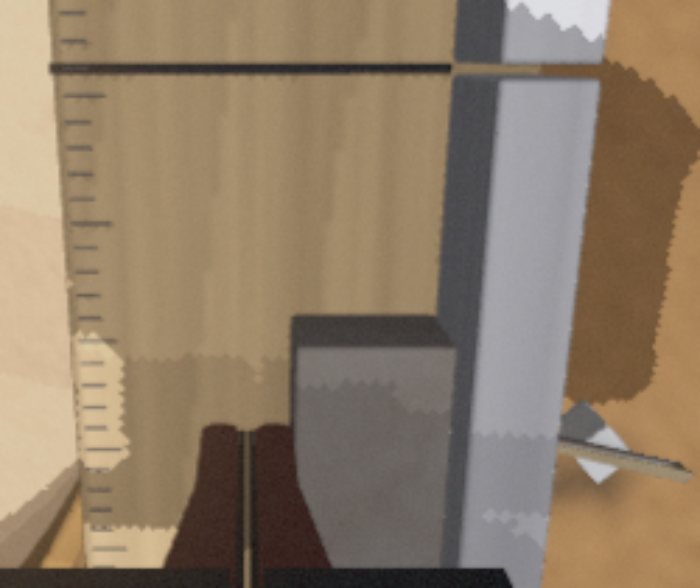

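Call:
{"name": "step_arm", "arguments": {
  "rows": [
    [0,[-1.5,0,0],[0,0,0]],
    [0,[-2,-2,0],[0,0,0]],
    [0,[-2,-5,0],[0,0,0]],
    [0,[-2,-7,0],[0,0,0]],
    [0,[-2,-7,0],[0,0,0]]
  ]
}}

```text
t: 7.52
tcp_pos: [0.4901, 0.2403, 0.155]
tool_rot: [0.648, -0.646, -0.289, 0.282]
ft_force: [1.4, 0.9, 1.1]
finger_gap: 0.0006
```

```bash
python3 - <<'E'
from h import *
s,p,M=rep(); c=cam("wrist"); save(c,"w13.png")
import pickle; pickle.dump(c,open("c13.pkl","wb"))
cs=pickle.load(open("c0.pkl","rb"))
T=lambda u,v:((u+.5)/3.3+210-.5,(v+.5)/3.3+170-.5)
S=lambda u,v:((u+.5)/3.6+140-.5,(v+.5)/3.6+160-.5)
q,e=tri(cs["top"],T(43,455),cs["scene"],S(123,70)); print("sq paddle",(B.T@(q-O)).round(4),e)
E
```

```text
t 7.52 tcp [0.4901 0.2403 0.155 ] board [-0.0213  0.      0.155 ] F [1.4 0.9 1.1] gap 0.0006
axes in board (cols tool x,y,z)
 [[ 1.     0.009  0.   ]
 [ 0.    -0.002  1.   ]
 [ 0.009 -1.    -0.002]]
sq paddle [0.0434 0.1256 0.1723] 0.00218429094837488
```

View pics/w13.png

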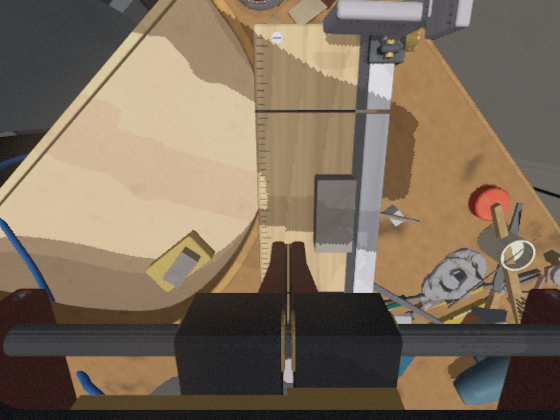

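```bash
python3 - <<'E'
from h import *
import pickle
c=pickle.load(open("c13.pkl","rb"))
for p in [(317,181),(355,181),(350,252),(316,252)]: print(p,(B.T@(onz(c,*p,.092)-O)).round(4))
print((B.T@(onz(c,335,175,.07)-O)).round(4))
go([.011,.055,.155],[1,0,0])
E
```

```text
(317, 181) [0.0003 0.0334 0.092 ]
(355, 181) [0.0286 0.0333 0.092 ]
(350, 252) [ 0.0284 -0.025   0.092 ]
(316, 252) [ 0.0011 -0.0248  0.092 ]
[0.0171 0.0333 0.07  ]
t 7.57 tcp [0.489  0.2398 0.1529] board [-0.0224  0.0005  0.1529] F [ 0.5  0.3 -0.8] gap 0.0005
axes in board (cols tool x,y,z)
 [[ 1.     0.006 -0.   ]
 [ 0.    -0.001  1.   ]
 [ 0.006 -1.    -0.001]]
shift cm [ 3.35 -0.19  5.44]
turn [0.001 0.    0.006] deg 0.3728830769196775
```

Call:
{"name": "step_arm", "arguments": {
  "rows": [
    [0,[1.2,0,2.2],[0,0,0]],
    [0,[2.3,0,4],[0,0,0]],
    [0,[3.4,0,5.0],[0,0,0]],
    [0,[3.4,0,5.4],[0,0,0]],
    [0,[3.4,0,5.4],[0,0,0]]
  ]
}}

```text
t: 7.98
tcp_pos: [0.4693, 0.3007, 0.1498]
tool_rot: [-0.647, 0.647, 0.286, -0.287]
ft_force: [-0.5, 0.1, -0.1]
finger_gap: 0.0005
```

```bash
python3 - <<'E'
from h import *
go([.011,.055,.081],[1,0,0])
E
```

```text
t 7.98 tcp [0.4693 0.3007 0.1498] board [0.0093 0.0561 0.1498] F [-0.5  0.1 -0.1] gap 0.0005
axes in board (cols tool x,y,z)
 [[ 1.    -0.001 -0.003]
 [ 0.003  0.     1.   ]
 [-0.001 -1.     0.   ]]
shift cm [ 0.18  6.88 -0.11]
turn [-0.     0.003 -0.001] deg 0.15531777110569703
```

Call:
{"name": "step_arm", "arguments": {
  "rows": [
    [0,[0.1,2.5,0],[0,0,0]],
    [0,[0.2,4.5,0],[0,0,0]],
    [0,[0.2,6,0],[0,0,0]],
    [0,[0.2,6.8,0],[0,0,0]],
    [0,[0.2,6.8,0],[0,0,0]]
  ]
}}

```text
t: 8.4
tcp_pos: [0.4707, 0.2991, 0.0808]
tool_rot: [-0.647, 0.648, 0.284, -0.286]
ft_force: [0.5, -0.7, 0.3]
finger_gap: 0.0005
```

Call:
{"name": "step_arm", "arguments": {
  "rows": [
    [0,[0,0,-0.7],[0,0,0]],
    [0,[0,0,-1.4],[0,0,0]],
    [0,[0,0,-2.2],[0,0,0]],
    [0,[0,0,-3],[0,0,0]],
    [0,[0,0,-3.8],[0,0,0]]
  ]
}}

```text
t: 8.82
tcp_pos: [0.5004, 0.2751, 0.0833]
tool_rot: [0.647, -0.647, -0.286, 0.285]
ft_force: [-2.0, 1.6, 2.4]
finger_gap: 0.0005
```

```bash
python3 - <<'E'
from h import *
s,p,M=rep(); print("Fboard",B.T@s["ft_force"]); save(cam("wrist"),"w14.png"); c=cam("scene"); cv2.imwrite("pics/s14.png",cv2.resize(c["im"][140:310,140:360,::-1],None,fx=3.5,fy=3.5))
E
```

```text
t 8.82 tcp [0.5004 0.2751 0.0833] board [0.0113 0.0159 0.0833] F [-2.   1.6  2.4] gap 0.0005
axes in board (cols tool x,y,z)
 [[ 1.     0.001  0.   ]
 [-0.    -0.     1.   ]
 [ 0.001 -1.    -0.   ]]
Fboard [-0.19635835  2.57570283  2.41374197]
```

View pics/w14.png

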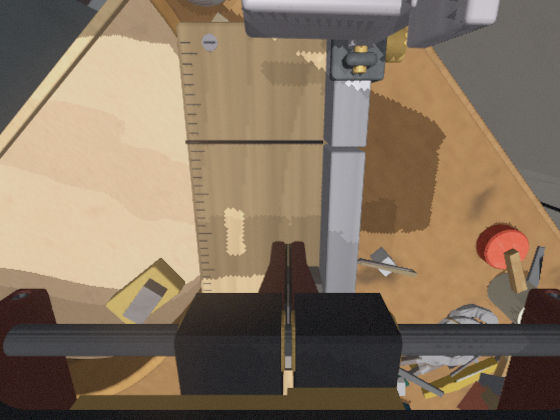

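View pics/s14.png

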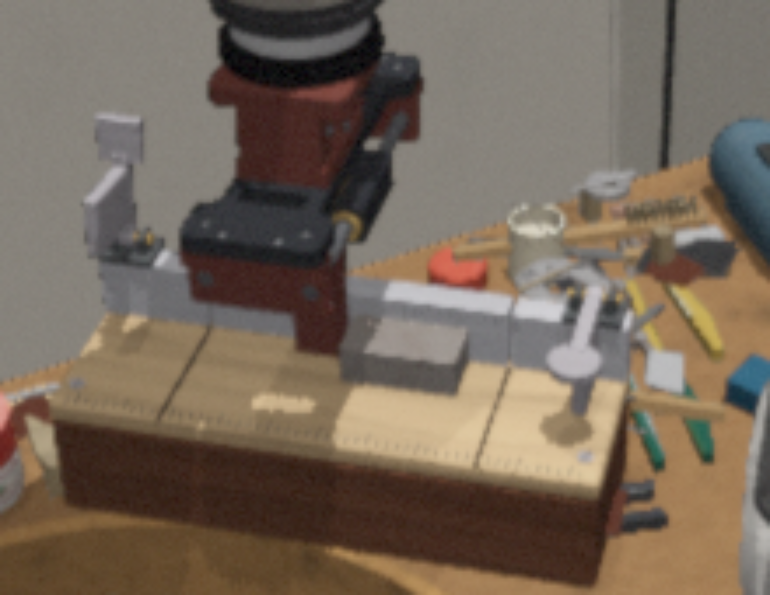

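Call:
{"name": "step_arm", "arguments": {
  "rows": [
    [0,[0,0.2,-0.9],[0,0,0]],
    [0,[0,0.2,-1.8],[0,0,0]],
    [0,[0,0.2,-2.7],[0,0,0]],
    [0,[0,0.2,-3.6],[0,0,0]],
    [0,[0,0.2,-4.4],[0,0,0]]
  ]
}}

```text
t: 9.33
tcp_pos: [0.5325, 0.2454, 0.0807]
tool_rot: [0.647, -0.647, -0.285, 0.285]
ft_force: [-2.1, 1.4, 2.1]
finger_gap: 0.0009
```

```bash
python3 - <<'E'
from h import *
s,p,M=rep(); print("Fboard",B.T@s["ft_force"]);c=cam("scene"); cv2.imwrite("pics/s15.png",cv2.resize(c["im"][180:280,230:340,::-1],None,fx=5.5,fy=5.5))
E
```

```text
t 9.33 tcp [0.5325 0.2454 0.0807] board [ 0.0111 -0.0278  0.0807] F [-2.1  1.4  2.1] gap 0.0009
axes in board (cols tool x,y,z)
 [[ 1.  0. -0.]
 [ 0.  0.  1.]
 [ 0. -1.  0.]]
Fboard [-0.33059447  2.48088506  2.06592107]
```

View pics/s15.png

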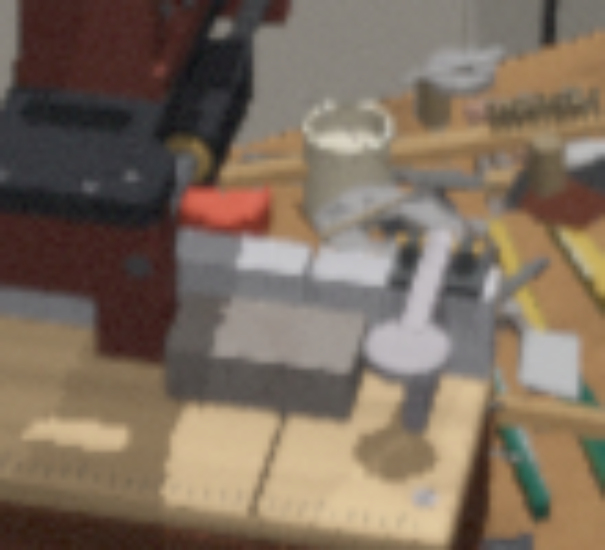

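Call:
{"name": "step_arm", "arguments": {
  "rows": [
    [0,[0,0,-0.5],[0,0,0]],
    [0,[0,0,-1.0],[0,0,0]],
    [0,[0,0,-1.3],[0,0,0]],
    [0,[0,0,-1.3],[0,0,0]]
  ]
}}

```text
t: 9.72
tcp_pos: [0.5422, 0.2364, 0.0806]
tool_rot: [-0.647, 0.647, 0.285, -0.285]
ft_force: [-0.0, -0.0, 0.5]
finger_gap: 0.0002
```

Call:
{"name": "step_arm", "arguments": {
  "rows": [
    [0,[0,0,-0.2],[0,0,0]],
    [0,[0,0,-0.4],[0,0,0]],
    [0,[0,0,-0.4],[0,0,0]]
  ]
}}

```text
t: 9.97
tcp_pos: [0.5446, 0.2343, 0.0806]
tool_rot: [-0.647, 0.647, 0.285, -0.285]
ft_force: [-1.0, 1.1, 1.2]
finger_gap: 0.0007
```

```bash
python3 - <<'E'
from h import *
s,p,M=rep(); print("Fboard",B.T@s["ft_force"]);c=cam("scene"); cv2.imwrite("pics/s16.png",cv2.resize(c["im"][180:280,230:340,::-1],None,fx=5.5,fy=5.5))
E
```

```text
t 9.97 tcp [0.5446 0.2343 0.0806] board [ 0.011  -0.0443  0.0806] F [-1.   1.1  1.2] gap 0.0007
axes in board (cols tool x,y,z)
 [[ 1. -0. -0.]
 [ 0. -0.  1.]
 [-0. -1. -0.]]
Fboard [0.17686668 1.44959633 1.21146871]
```

View pics/s16.png

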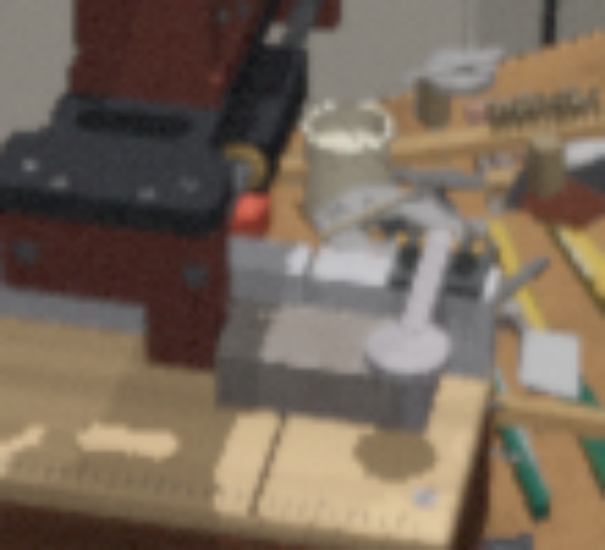

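Very close; small further pushes watching force.

Call:
{"name": "step_arm", "arguments": {
  "rows": [
    [0,[0,0,-0.15],[0,0,0]],
    [0,[0,0,-0.3],[0,0,0]],
    [0,[0,0,-0.3],[0,0,0]]
  ]
}}

```text
t: 10.27
tcp_pos: [0.545, 0.234, 0.0806]
tool_rot: [0.648, -0.646, -0.285, 0.287]
ft_force: [-6.7, 4.1, 4.4]
finger_gap: 0.0004
```

```bash
python3 - <<'E'
from h import *
s,p,M=rep(); print("Fboard",B.T@s["ft_force"])
E
```

```text
t 10.27 tcp [0.545  0.234  0.0806] board [ 0.011  -0.0447  0.0806] F [-6.7  4.1  4.4] gap 0.0004
axes in board (cols tool x,y,z)
 [[ 1.    -0.001 -0.002]
 [ 0.002  0.003  1.   ]
 [-0.001 -1.     0.003]]
Fboard [-1.49119401  7.76284892  4.40432167]
```

Call:
{"name": "step_arm", "arguments": {
  "rows": [
    [0,[0,0,0.8],[0,0,0]],
    [0,[0,-0.5,1.8],[0,0,0]],
    [0,[0,-4,1.8],[0,0,0]],
    [0,[0,-7,1.8],[0,0,0]],
    [0,[0,-7,1.8],[0,0,0]]
  ]
}}

```text
t: 10.68
tcp_pos: [0.5365, 0.2461, 0.1565]
tool_rot: [0.647, -0.647, -0.289, 0.282]
ft_force: [1.7, -0.2, 0.5]
finger_gap: 0.0004
```

Call:
{"name": "step_arm", "arguments": {
  "rows": [
    [0,[-3,0,0],[0,0,0]],
    [0,[-5,0,-1.5],[0,0,0]],
    [0,[-5,0,-3.5],[0,0,0]],
    [0,[-5,0,-4.8],[0,0,0]],
    [0,[-5,0,-4.8],[0,0,0]]
  ]
}}

```text
t: 11.1
tcp_pos: [0.5373, 0.173, 0.1511]
tool_rot: [-0.647, 0.648, 0.285, -0.283]
ft_force: [0.0, 0.9, 0.0]
finger_gap: 0.0004
```

```bash
python3 - <<'E'
from h import *
go([-.04,-.078,.081]); save(cam("wrist"),"w17.png")
c=cam("scene"); cv2.imwrite("pics/s17.png",cv2.resize(c["im"][180:280,230:340,::-1],None,fx=5.5,fy=5.5))
E
```

```text
t 11.1 tcp [0.5373 0.173  0.1511] board [-0.0392 -0.0802  0.1511] F [0.  0.9 0. ] gap 0.0004
axes in board (cols tool x,y,z)
 [[ 1.     0.001  0.004]
 [-0.004 -0.002  1.   ]
 [ 0.001 -1.    -0.002]]
shift cm [-0.09  7.01  0.23]
```

View pics/w17.png

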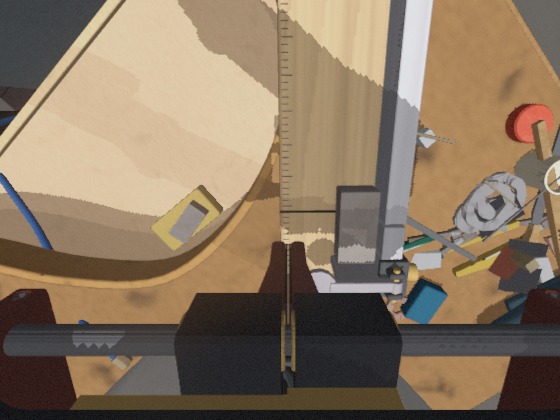

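View pics/s17.png

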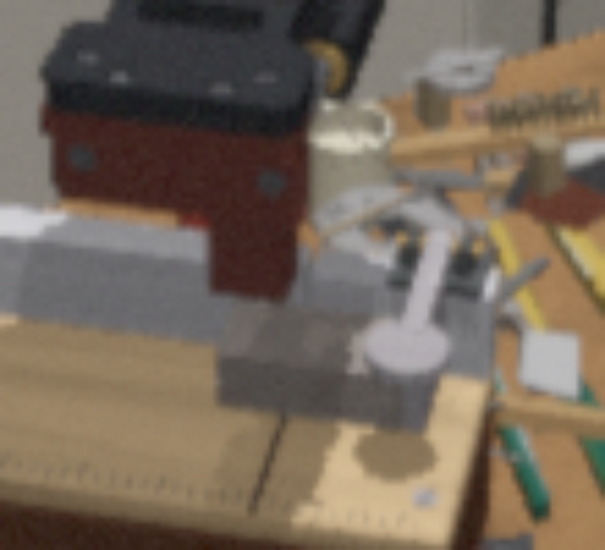

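Call:
{"name": "step_arm", "arguments": {
  "rows": [
    [0,[0,2.5,0.4],[0,0,0]],
    [0,[0,4.5,0.4],[0,0,0]],
    [0,[0,6,0.4],[0,0,0]],
    [0,[0,7,0.4],[0,0,0]],
    [0,[0,7,0.4],[0,0,0]]
  ]
}}

```text
t: 11.62
tcp_pos: [0.5303, 0.1788, 0.0785]
tool_rot: [0.647, -0.647, -0.285, 0.287]
ft_force: [-0.5, 0.9, 0.8]
finger_gap: 0.0005
```

Call:
{"name": "step_arm", "arguments": {
  "rows": [
    [0,[0.8,0,0],[0,0,0]],
    [0,[1.6,0,0],[0,0,0]],
    [0,[2.3,0,0],[0,0,0]],
    [0,[2.8,0,0],[0,0,0]],
    [0,[2.8,0,0],[0,0,0]]
  ]
}}

```text
t: 12.03
tcp_pos: [0.5522, 0.2001, 0.0813]
tool_rot: [0.647, -0.647, -0.286, 0.285]
ft_force: [-0.4, -0.1, 0.1]
finger_gap: 0.0003
```

```bash
python3 - <<'E'
from h import *
s,p,M=rep(); print("Fboard",B.T@s["ft_force"])
E
```

```text
t 12.03 tcp [0.5522 0.2001 0.0813] board [-0.0091 -0.0729  0.0813] F [-0.4 -0.1  0.1] gap 0.0003
axes in board (cols tool x,y,z)
 [[ 1.     0.002 -0.001]
 [ 0.001 -0.     1.   ]
 [ 0.002 -1.    -0.   ]]
Fboard [-0.33693926  0.24296594  0.07616429]
```

Call:
{"name": "step_arm", "arguments": {
  "rows": [
    [0,[-0.3,0,-0.4],[0,0,0]],
    [0,[-0.2,0,-0.9],[0,0,0]],
    [0,[0.2,0,-0.9],[0,0,0]],
    [0,[0.5,0,-0.9],[0,0,0]],
    [0,[0.5,0,-0.9],[0,0,0]]
  ]
}}

```text
t: 12.45
tcp_pos: [0.5606, 0.1937, 0.0806]
tool_rot: [-0.647, 0.648, 0.283, -0.286]
ft_force: [-3.2, -5.3, 5.6]
finger_gap: 0.0003
```

```bash
python3 - <<'E'
from h import *
s,p,M=rep(); print("Fboard",B.T@s["ft_force"])
E
```

```text
t 12.45 tcp [0.5606 0.1937 0.0806] board [-0.0082 -0.0834  0.0806] F [-3.2 -5.3  5.6] gap 0.0003
axes in board (cols tool x,y,z)
 [[ 1.    -0.004  0.002]
 [-0.002 -0.     1.   ]
 [-0.004 -1.    -0.   ]]
Fboard [-6.12296194 -1.2112809   5.59539001]
```

Call:
{"name": "step_arm", "arguments": {
  "rows": [
    [0,[-1.2,0,0],[0,0,0]],
    [0,[-2.5,0,0.3],[0,0,0]],
    [0,[-2.5,-3,0.8],[0,0,0]],
    [0,[-2.5,-6,1.5],[0,0,0]],
    [0,[-2.5,-7,2.5],[0,0,0]]
  ]
}}

```text
t: 12.87
tcp_pos: [0.528, 0.1948, 0.1543]
tool_rot: [0.647, -0.647, -0.287, 0.283]
ft_force: [0.7, 1.4, 0.5]
finger_gap: 0.0003
```

Call:
{"name": "step_arm", "arguments": {
  "rows": [
    [0,[0,0,2],[0,0,0]],
    [0,[2,0,3.5],[0,0,0]],
    [0,[4,0,3.8],[0,0,0]],
    [0,[4,0,3.8],[0,0,0]],
    [0,[4,0,3.8],[0,0,0]]
  ]
}}

```text
t: 13.28
tcp_pos: [0.5245, 0.2511, 0.1503]
tool_rot: [0.647, -0.647, -0.286, 0.286]
ft_force: [0.1, 0.1, -0.5]
finger_gap: 0.0002
```

```bash
python3 - <<'E'
from h import *
go([.011,-.025,.081],[1,0,0]); c=cam("wrist"); cv2.imwrite("pics/w18.png",c["im"][:,:,::-1])
E
```

```text
t 13.28 tcp [0.5245 0.2511 0.1503] board [ 0.0098 -0.0181  0.1503] F [ 0.1  0.1 -0.5] gap 0.0002
axes in board (cols tool x,y,z)
 [[ 1.     0.    -0.002]
 [ 0.002  0.     1.   ]
 [ 0.    -1.     0.   ]]
shift cm [ 0.11  6.93 -0.69]
turn [-0.     0.002  0.   ] deg 0.12340323589271854
```

View pics/w18.png

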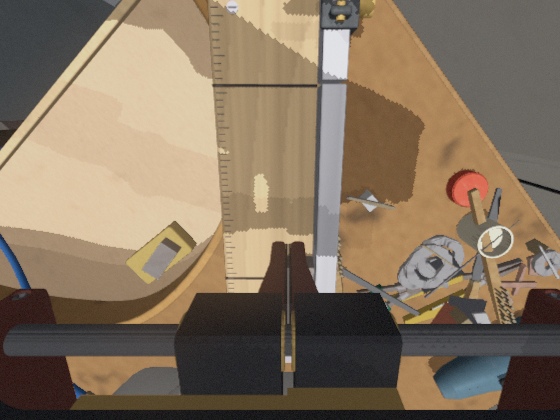

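Call:
{"name": "step_arm", "arguments": {
  "rows": [
    [0,[0.1,2.5,0],[0,0,0]],
    [0,[0.1,4.5,0],[0,0,0]],
    [0,[0.1,6,0],[0,0,0]],
    [0,[0.1,6.9,0],[0,0,0]],
    [0,[0.1,6.9,0],[0,0,0]]
  ]
}}

```text
t: 13.75
tcp_pos: [0.5239, 0.2489, 0.0797]
tool_rot: [-0.647, 0.647, 0.284, -0.286]
ft_force: [0.0, -0.6, 0.4]
finger_gap: 0.0003
```

Call:
{"name": "step_arm", "arguments": {
  "rows": [
    [0,[0,0,-0.8],[0,0,0]],
    [0,[0,0,-1.6],[0,0,0]],
    [0,[0,0,-2.3],[0,0,0]],
    [0,[0,0,-2.8],[0,0,0]],
    [0,[0,0,-2.9],[0,0,0]]
  ]
}}

```text
t: 14.17
tcp_pos: [0.5447, 0.2334, 0.0828]
tool_rot: [0.649, -0.645, -0.285, 0.287]
ft_force: [-11.8, 6.5, 10.6]
finger_gap: 0.0006
```

```bash
python3 - <<'E'
from h import *
s,p,M=rep(); print("Fboard",B.T@s["ft_force"])
E
```

```text
t 14.17 tcp [0.5447 0.2334 0.0828] board [ 0.0104 -0.0449  0.0828] F [-11.8   6.5  10.6] gap 0.0006
axes in board (cols tool x,y,z)
 [[ 1.    -0.001 -0.001]
 [ 0.001  0.006  1.   ]
 [-0.001 -1.     0.006]]
Fboard [-3.15393497 13.04281404 10.6255829 ]
```

Call:
{"name": "step_arm", "arguments": {
  "rows": [
    [0,[0,0,0.8],[0,0,0]],
    [0,[0,-0.5,1.8],[0,0,0]],
    [0,[0,-4,2],[0,0,0]],
    [0,[0,-8,2],[0,0,0]],
    [0,[-1.5,-12,2],[0,0,0]]
  ]
}}

```text
t: 14.58
tcp_pos: [0.5226, 0.2355, 0.2025]
tool_rot: [-0.647, 0.647, 0.287, -0.286]
ft_force: [1.1, 1.3, 1.0]
finger_gap: 0.0005
```

Call:
{"name": "step_arm", "arguments": {
  "rows": [
    [0,[-3,-3,1],[0,0,0]],
    [0,[-7,-6,2],[0,0,0]],
    [0,[-10,-9,3],[0,0,0]],
    [0,[-13,-10,3],[0,0,0]],
    [0,[-13,-10,3],[0,0,0]]
  ]
}}

```text
t: 15.0
tcp_pos: [0.4107, 0.1544, 0.3049]
tool_rot: [0.648, -0.647, -0.286, 0.282]
ft_force: [-0.1, -0.1, -0.1]
finger_gap: 0.0004
```

```bash
python3 - <<'E'
from h import *
rep(); save(cam("wrist"),"w19.png"); c=cam("scene"); cv2.imwrite("pics/s19.png",cv2.resize(c["im"][140:310,140:360,::-1],None,fx=3.5,fy=3.5)); save(cam("top"),"t19.png")
E
```

```text
t 15.0 tcp [0.4107 0.1544 0.3049] board [-0.1383  0.0008  0.3049] F [-0.1 -0.1 -0.1] gap 0.0004
axes in board (cols tool x,y,z)
 [[ 1.     0.006  0.003]
 [-0.003 -0.001  1.   ]
 [ 0.006 -1.    -0.001]]
```

View pics/w19.png

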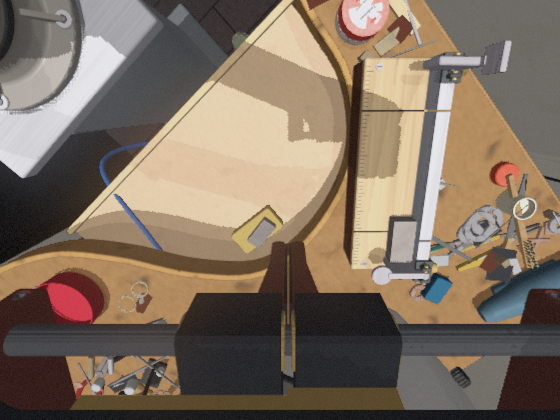

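View pics/s19.png

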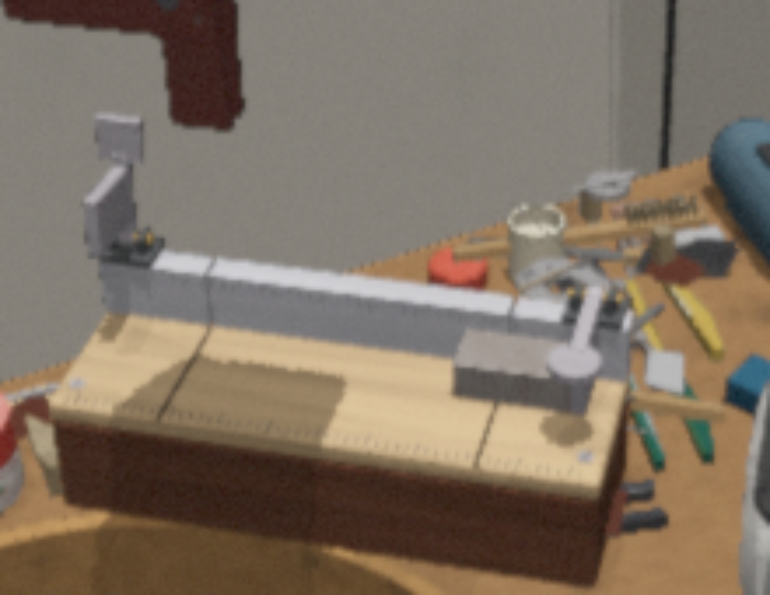

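Call:
{"name": "step_arm", "arguments": {
  "rows": [
    [0,[0,0,0],[0,0,0]],
    [0,[0,0,0],[0,0,0]],
    [0,[0,0,0],[0,0,0]]
  ]
}}

```text
t: 15.4
tcp_pos: [0.4125, 0.1584, 0.2997]
tool_rot: [-0.647, 0.647, 0.285, -0.286]
ft_force: [-0.7, 0.5, -0.0]
finger_gap: 0.0004
```

```bash
python3 - <<'E'
from h import *
c=cam("wrist"); cv2.imwrite("pics/w20.png",cv2.resize(c["im"][200:300,340:460,::-1],None,fx=5,fy=5)); s=arm.sense(); print(s["t"],s["dq"],s["ft_force"])
E
```

```text
15.45 [ 0.00243733 -0.00652096 -0.00093058  0.00111016  0.00188269  0.001727
  0.00067427] [ 0.7028912   0.22394774 -0.31733703]
```

View pics/w20.png

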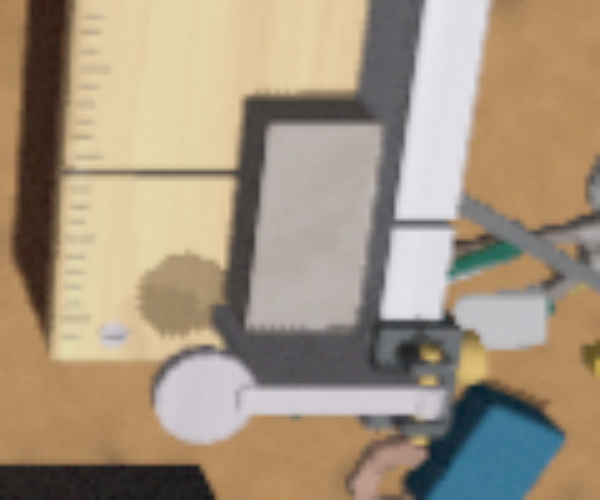

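The zoomed picture shows the bar parallel to the fence and against it. Its end is at the dark blade of the lowered round-paddle stop, whose disc is at about (205, 395).

```bash
python3 -c "
from workcell import arm
print(arm.finish_job())"
```

```text
the job is handed in; nothing more can be done
None
```

The job is handed in at about 15.5 s of the 64 s allowed. The round-paddle stop is down, and the bar lies along the fence with its end against that stop.

- **Round stop:** I pushed it over from behind and pressed it down. It came to rest with the fingertip at z = 0.119 m under 16 N, which is exactly the height of a level paddle.
- **Bar:** I slid it to the fence and then along the bed to the stop, using the closed fingers and never gripping it.
    - **Against the fence:** a second sideways push met resistance at the same place as the first (board x = -8.2 mm), with 6 to 11 N.
    - **Against the stop:** a second push along the fence met resistance at the same place as the first (board y about -45 mm). It took 8 N and then 13 N, against about 2.5 N for plain sliding.
- **Other things:** in the last pictures the square-paddle stop is still raised, and the red case and cream pot behind the fence stand where they were. I did not check the blue wax block separately. The arm was clear of everything.

**Checks that disagreed:**
- The camera measurements of the board differed by 2 to 4 mm between views.
- The fingertips met the bar 5 to 6 mm further in than full-thickness fingers would have. I put this down to tapered tips.

For both reasons I relied on the contact forces for the final positions.

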